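Slide the bottle crate into its stall and button it in

TASK

Push the tall plywood bottle crate across the bench into its stall, the three-sided frame of low battens, until it stands square and fully home against the back batten, and then swing the stall's wooden turn button across the crate's front so that it cannot slide out again. The crate is heavy and top-heavy: push it with the fingertips low on its bottom board so that it slides without tipping, and do not lift it. Leave the two bottles standing in the crate and everything else on the bench where it is.

Things in the scene. Friction and masses are not known exactly. Their poses are not given: they have to be found in the camera images.
- crate: Tall open crate of pale plywood, 176 mm (its x) by 96 mm (its y) by 210 mm tall, 1.9 to 2.8 kg with its two bottles, standing on two 10 mm high runners set in 12 mm from its long sides. Origin: centre of its underside, on the bench. It starts before the stall's mouth, +y side towards it, out of line by up to 0.25 rad and 30 mm. Pushed low it slides (8 to 21 N); above 50 mm height it may tip, above 110 mm it will.
- crate_front (a point): Centre of the outer face of the crate's bottom board on its -y side, 35 mm above the bench, 48 mm from the crate's axis. The board is flat, 176 mm wide, from 10 to 70 mm height; above it, flush with it, are two more boards (86 to 132 and 148 to 194 mm). The +y side is alike.
- stall: Stall of three brown battens, 22 mm thick, 35 mm high, screwed to the bench, mouth open towards its -y. Origin: on the bench, where the crate's origin stands when fully home, crate and stall axes then parallel. Back batten: inner face at y = +48 mm. Side battens: inner faces at x = +96 and -96 mm (8 mm play each side), rounded noses ending at y = -78 mm (+x side) and -31 mm (-x side).
- stall_back (a point): Middle of the back batten's inner face, 18 mm above the bench; the crate's +y side rests flat against it when home.
- button (a joint): Angle (rad) of the dark wooden turn button that swings flat on top of the +x side batten. 0: closed, across the crate's front, pointing along the stall's -x, 4 mm clear of a crate that is home. Grows anticlockwise seen from above: 1.57 points along the stall's -y. Starts at 1.7 to 2.1. Stays where it is left; less than 1 N at its end turns it. Can go to -0.3 if no crate is there.
- button_pivot (a point): Pivot of the turn button, at mid-thickness of the button: stall x = +107, y = -63 mm, 45 mm above the bench. The button is a bar 22 mm wide, 18 mm thick (from 36 to 54 mm above the bench), with a round end of 11 mm radius about the pivot.
- button_end (a point): Middle of the free end face of the turn button, 75 mm from the pivot, 45 mm above the bench.
- bottle0: Amber glass bottle of 68 mm diameter, 245 mm tall, standing loose in the crate's -x pigeon hole; neck stands out of the crate. Origin: centre of its foot, 20 mm above the crate's origin.
- bottle1: Green glass bottle of the same size in the crate's +x pigeon hole. Origin: centre of its foot.
- glue: White glue bottle, 56 mm diameter, 150 mm tall, behind the stall. Origin: centre of its foot. To be left alone.
- tin: Tin with a paper label, 72 mm diameter, 85 mm tall, behind the stall. Origin: centre of its foot. To be left alone.
- mug: White mug, 82 mm diameter, 92 mm tall. Origin: centre of its foot. To be left alone.
- plane: Steel bench plane, 150 mm long (its x), 52 mm wide, about 50 mm tall. Origin: centre of its sole. To be left alone.
- screwdriver: Wood-handled screwdriver, 220 mm long (its x), lying down. Origin: under its middle. To be left alone.
- sander: Cork sanding block, 110 x 64 x 30 mm. Origin: centre of its underside. To be left alone.
- clamp: Steel G-clamp lying flat, about 75 x 185 mm, 22 mm high. Origin: under its frame. To be left alone.
Things that resemble listed ones, but are neither listed nor needed, are in the scene too. What is shaped like the crate but pink is not meant.

How it is judged:
On the way, in this order (a step that is already met when the one before it is completed fails the run):
1. the crate stands fully home in the stall, its back against the back batten (y of crate in the frame of stall above -0.008 m and horizontal distance between crate and stall below 0.014 m and angle between the y axis of crate and the y axis of stall, either way round below 0.08 rad), for 0.2 s.
2. the turn button lies across the crate's front (value of joint button below 0.2 rad), for 0.2 s.
At the end, for the whole second after the job is handed in: The crate stands upright and at rest in the stall, square to it (within 0.08 rad) and within 8 mm of the back batten, both bottles standing in it, and the turn button lies across its front (within 0.2 rad of closed) (all of step 1 and angle between crate's own z axis and vertical below 0.03 rad and height (world z) of crate below 0.004 m and linear speed of crate below 0.01 m/s and value of joint button between -0.2 and 0.2 rad and horizontal distance between each of bottle0, bottle1 and crate below 0.06 m and angle between each of bottle0, bottle1's own z axis and vertical below 0.15 rad and z of each of bottle0, bottle1 in the frame of crate below 0.03 m); the robot touches nothing.
It fails at once if the crate tips by more than about 8 degrees (angle between crate's own z axis and vertical above 0.15 rad).
It fails at once if the crate is lifted off the bench (height (world z) of crate above 0.02 m).
It fails at once if the crate is pushed with the fingers well above its bottom board (grasp point higher than 110 mm) (contact force between the fingers and crate above 2 N and height (world z) of the grasp point above 0.11 m).
It fails at once if a bottle is lifted out of the crate or leans over (z of any of bottle0, bottle1 in the frame of crate above 0.045 m or angle between any of bottle0, bottle1's own z axis and vertical above 0.25 rad).
It fails at once if something else on the bench is tipped over or moved by more than 25 mm (distance of any of glue, tin, mug, plane, screwdriver, sander, clamp from where it was at the start of the episode above 0.025 m or angle between any of glue, tin, mug, plane's own z axis and vertical above 0.4 rad).
It also fails if it takes over 70 s, if anything falls off the work surface, if the arm or the gripper's body presses on something with over 40 N, if the wrist force passes 120 N, or if a joint passes its speed limit or range.

ROBOT

A 6-joint arm with a two-finger parallel gripper is mounted at the origin on the work surface. World frame = base frame: x ahead of the robot, y to its left, z up, the work surface at z = 0. Lengths are in m, angles in rad, forces in N, time in s.
With the tool pointing down it reaches from about 0.3 to 0.875 m from the base axis. Payload 6.4 kg.
Tool frame: the origin (TCP) lies between the finger pads; the fingertips stand 22 mm ahead of it and the grasp point (between the pads) lies 3 mm ahead of it; z points along the fingers, y is the direction in which the jaws open and shut (so a half turn about z gives the same grasp; the last joint's range is limited). The gripper opens to 88 mm and grips with 3 to 60 N. Pads are 18 mm wide; open, the fingers measure 123 mm over their backs; the gripper's body (75 mm by 187 mm) begins 45 mm behind the grasp point.
Start: joints at [1.033, 0.181, 1.607, -0, 1.354, -0.206], TCP at [0.187, 0.544, 0.261] pointing down, gripper open.
Joint ranges: [-2.99, 2.99], [-0.89, 2.07], [0.3, 2.58], [-1.14, 4.28], [0, 2.63], [-3.12, 3.12]. Speed limits (rad/s): [2.57, 2.57, 3.01, 3.14, 3.14, 3.14].

INTERFACE

Orientations are given as a rotation vector (axis times angle).
In Python, from station import env gives the robot as it stands. The module is installed in compiled form; this text tells all that it offers. Calls block until the motion is done:
- env.move_to(position, orientation): joint-space move of the TCP to a pose.
- env.movel(position, rate=0.15, rot=None): straight line of the TCP; rot=None keeps the orientation; rate is the mean speed in m/s.
- env.set_joints(angles): joint-space move.
- env.command_gripper(opening): opening from 0.0 (shut) to 1.0 (fully open); the grip force is fixed at half the most; returns when the fingers have stopped.
- env.sleep(seconds).
- env.solve_ik(position, orientation): joint angles nearest the present ones, or None.
- env.get_obs(): the state.
- env.camera(name): name is "scene" or "top" or "wrist"; returns the picture (384x512x3 uint8, blue, green, red); there is no depth.
- env.calibration(name): a dict with "vertical_fov" (degrees; the focal length in pixels is half the picture's height over the tangent of half this angle, whatever the lens; pixels are square), "cx", "cy" (the principal point, pixels), "xyz" and "orientation" of the camera in the world. Camera axes: x right, y down, z forward; pixel columns grow to the right and rows downward; lengths in m; the calibration is good to about 2 mm. A picture is of the moment at which its call begins: read the wrist's pose just before it. calibration takes no time and is no camera call; for the wrist camera it gives the pose at the moment of the call.
A pose or a line that the arm cannot do raises env.Unreachable and nothing moves.
- env.close_job(): hands the job in, once; it reports no verdict.
The state is a dict: "time": time; "joint_pos": joint angles; "qvel": joint speeds; "joint_torque": joint torques, N m; "tcp_pos": TCP position; "tool_rot": TCP orientation; "wrist_force": force on the tool from outside, world axes, zero at the start; "moment": the same for the moment, N m; "grip_width": opening from 0.0 (shut) to 1.0 (fully open).
Only numpy, scipy, OpenCV 4.12 (cv2) and the standard library are available. Lean on these libraries where they do the work, as an engineer would, in place of code of your own. Each camera call takes 0.05 s, during which the arm holds its last target.

## Working session

There is one attempt and no reset: what is moved stays moved. The work goes in short steps, each a Python script; the robot and the scene stay as the last script left them, time stands still between calls to the robot, and variables do not carry over. Pictures are saved under pics/ and viewed, and the job is handed in when it is done.

```bash
mkdir -p pics; python3 - <<'E'
from station import env
import cv2
for n in("scene","top","wrist"):
    c=env.calibration(n);print(n,c)
    cv2.imwrite(f"pics/{n}0.png",env.camera(n))
print(env.get_obs())
E
```

```text
scene {'vertical_fov': 44.37011674742956, 'cx': 260.78726642863273, 'cy': 192.25792435450583, 'xyz': array([1.01292231, 0.02715203, 1.17109898]), 'orientation': array([-1.95084671, -2.03365687,  0.44668836])}
top {'vertical_fov': 47.217721067493144, 'cx': 255.47344762873607, 'cy': 188.92912353161722, 'xyz': array([0.39501061, 0.001869  , 1.48137475]), 'orientation': array([-2.20536865,  2.17758089, -0.07811573])}
wrist {'vertical_fov': 64.18565047708763, 'cx': 256.0652930387449, 'cy': 187.88534479564223, 'xyz': array([0.11766338, 0.56714571, 0.38390886]), 'orientation': array([2.35670772, 1.68434189, 0.24131332])}
{'time': 0.15, 'joint_pos': array([ 1.03271281e+00,  1.81379497e-01,  1.60774720e+00,  1.29458929e-05,
        1.35382787e+00, -2.06289269e-01]), 'qvel': array([ 0.00149201, -0.0029601 , -0.00298134, -0.0005426 ,  0.0017376 ,
       -0.00054146]), 'joint_torque': array([ 5.12452752e-04, -4.34230149e+01, -3.42179883e+01,  7.01524923e-02,
        3.55229666e-02, -1.23470727e-04]), 'tcp_pos': array([0.18707714, 0.54331733, 0.26002701]), 'tool_rot': array([-5.18714318e-01, -3.09795906e+00,  1.98528438e-03]), 'wrist_force': array([ 0.28525193, -0.62388364,  0.40356597]), 'moment': array([ 0.00125984,  0.05100107, -0.04569686]), 'grip_width': 1.0017820040491197}
```

View pics/scene0.png

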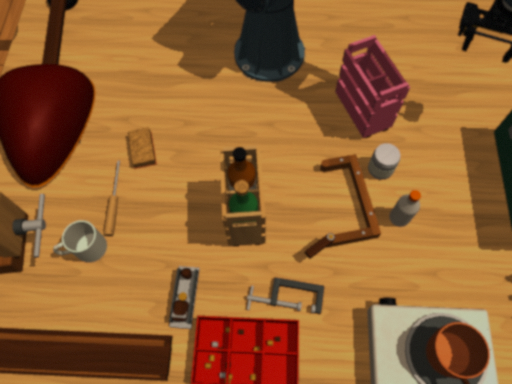

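View pics/top0.png

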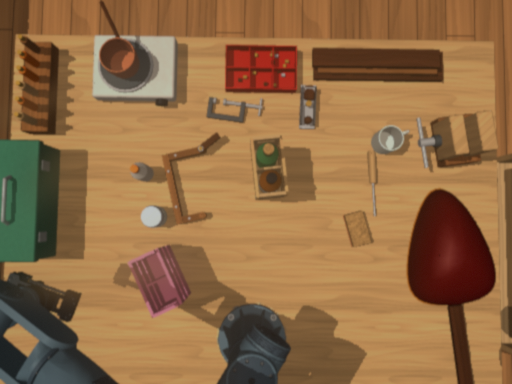

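```bash
python3 - <<'E'
import cv2
a=cv2.imread("pics/top0.png");
cv2.imwrite("pics/top0c.png",cv2.resize(a[150:300,130:330],None,fx=4,fy=4,interpolation=cv2.INTER_CUBIC))
E
```

```text
(no output)
```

View crop.

Top view: the robot base is at the bottom, with world +x up and +y left. The crate is at about (268,168). The stall is at (165-220,135-222), with its mouth facing right and the button on its far side.

View pics/top0c.png

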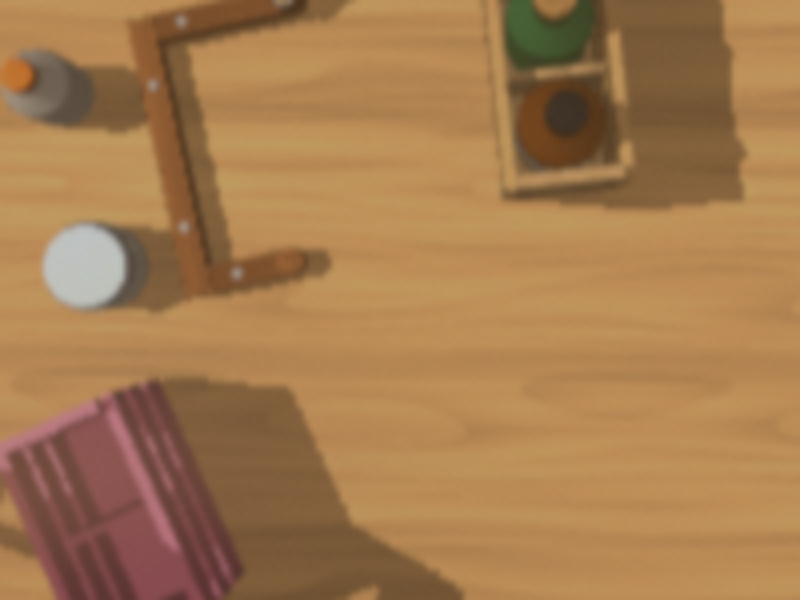

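```bash
python3 - <<'E'
import cv2
a=cv2.imread("pics/scene0.png");
cv2.imwrite("pics/scene0c.png",cv2.resize(a[130:280,205:405],None,fx=4,fy=4,interpolation=cv2.INTER_CUBIC))
a=cv2.imread("pics/top0.png");
cv2.imwrite("pics/top0d.png",cv2.resize(a[125:225,150:230],None,fx=6,fy=6,interpolation=cv2.INTER_CUBIC))
E
```

```text
(no output)
```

View pics/scene0c.png

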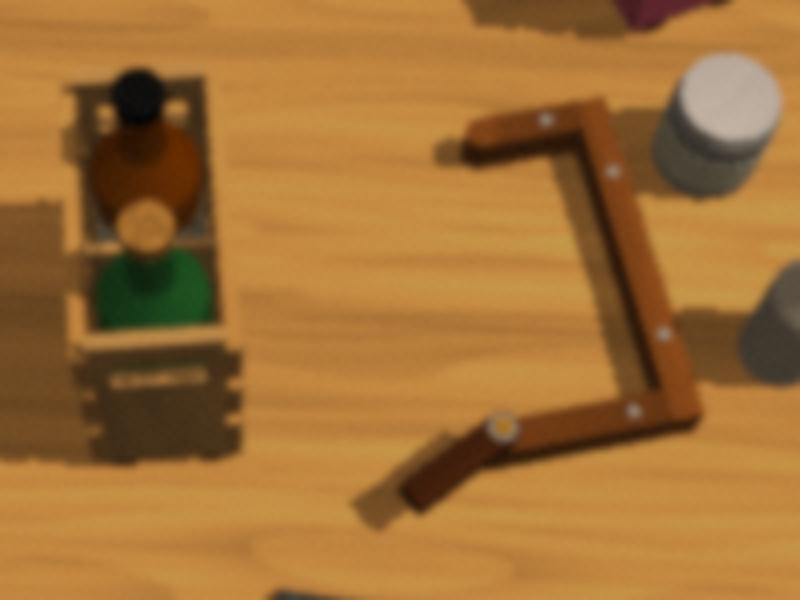

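View pics/top0d.png

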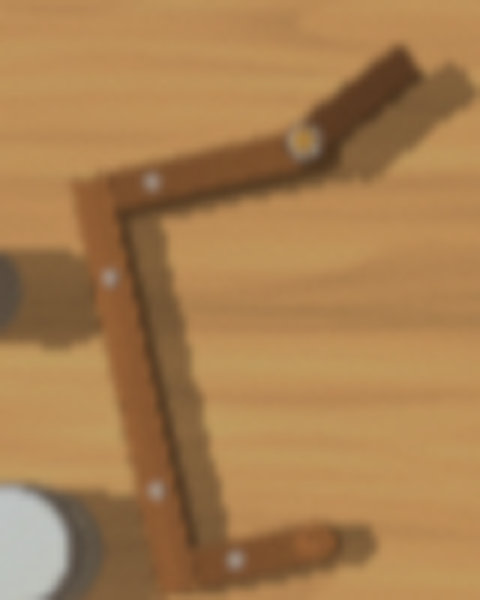

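```bash
python3 - <<'E'
import cv2
a=cv2.imread("pics/scene0.png");
cv2.imwrite("pics/scene0e.png",cv2.resize(a[140:250,210:280],None,fx=5.4,fy=5.4,interpolation=cv2.INTER_CUBIC))
a=cv2.imread("pics/top0.png");
cv2.imwrite("pics/top0e.png",cv2.resize(a[130:210,240:300],None,fx=7,fy=7,interpolation=cv2.INTER_CUBIC))
E
```

```text
(no output)
```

View pics/scene0e.png

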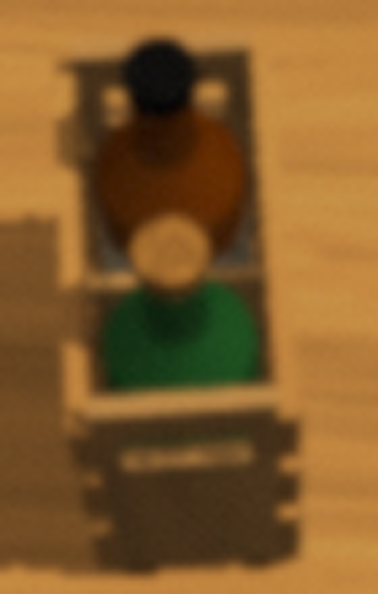

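View pics/top0e.png

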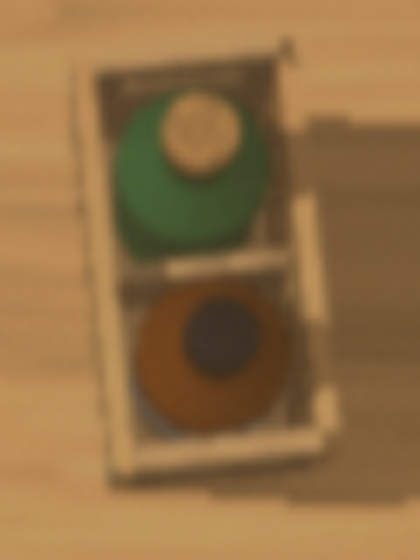

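```bash
cat > h.py <<'E'
import numpy as np, cv2
from scipy.spatial.transform import Rotation as R
from scipy.optimize import least_squares
def proj(c,P,H=384):
    f=H/2/np.tan(np.radians(c["vertical_fov"]/2))
    Q=R.from_rotvec(c["orientation"]).inv().apply(np.atleast_2d(P)-c["xyz"])
    return np.c_[c["cx"]+f*Q[:,0]/Q[:,2],c["cy"]+f*Q[:,1]/Q[:,2]]
def unproj(c,uv,z,H=384):
    f=H/2/np.tan(np.radians(c["vertical_fov"]/2)); uv=np.atleast_2d(uv)
    d=R.from_rotvec(c["orientation"]).apply(np.c_[(uv[:,0]-c["cx"])/f,(uv[:,1]-c["cy"])/f,np.ones(len(uv))])
    return c["xyz"]+d*((z-c["xyz"][2])/d[:,2])[:,None]
def w(p,L):
    L=np.atleast_2d(L).astype(float);c,s=np.cos(p[2]),np.sin(p[2])
    return np.c_[p[0]+c*L[:,0]-s*L[:,1],p[1]+s*L[:,0]+c*L[:,1],L[:,2]]
def fit(obs,p0):
    fn=lambda p:np.concatenate([(proj(c,w(p,L))-uv).ravel() for c,L,uv in obs])
    r=least_squares(fn,p0,loss="soft_l1");return r.x,r.fun.reshape(-1,2)
E
cat > f.py <<'E'
from h import *
from station import env
np.set_printoptions(precision=4,suppress=True)
T=env.calibration("top");S=env.calibration("scene")
A=np.array
L=A([[118,70,35],[-118,70,35],[96,48,35],[-96,48,35],[107,-63,54],[-107,-31,35]])/1e3
uv=A([[78,185],[165,592],[122,213],[193,548],[303,140],[338,540]])/6+[150,125]
L2=A([[118,70,35],[-118,70,35],[107,-63,54],[-96,48,35],[-118,70,35][:0] or [96,48,35]])/1e3
uv2=A([[700,410],[603,98],[502,427],[578,150],[655,388]])/4+[205,130]
for o in ([(T,L,uv)],[(S,L2,uv2)],[(T,L,uv),(S,L2,uv2)]):
    p,r=fit(o,[.5,.2,.2]);print("stall",p);
print(r)
st=p
e=unproj(T,A([408,60])/6+[150,125],.05)[0]; pv=w(p,A([[.107,-.063,.045]]))[0]
print("pivot",pv,"end",e,np.hypot(*(e-pv)[:2]),"ang",np.arctan2(-(e-pv)[1],-(e-pv)[0])-p[2])
L=A([[88,48,194],[-88,48,194],[-88,40,210],[-88,-40,210],[-88,-48,194],[88,40,210]])/1e3
uv=A([[78,65],[113,487],[135,467],[325,442],[337,428],[98,73]])/7+[240,130]
L2=A([[88,48,10],[88,48,194],[88,-48,10],[88,-48,194],[-88,48,194]])/1e3
uv2=A([[298,557],[299,412],[102,570],[64,412],[248,50]])/5.4+[210,140]
for o in ([(T,L,uv)],[(S,L2,uv2)],[(T,L,uv),(S,L2,uv2)]):
    p,r=fit(o,[.5,0,.1]);print("crate",p)
print(r)
d=p-st;c,s=np.cos(st[2]),np.sin(st[2]);print("crate in stall",c*d[0]+s*d[1],-s*d[0]+c*d[1],d[2])
E
python3 f.py
```

```text
stall [0.4991 0.2079 0.2377]
stall [0.5037 0.2106 0.2339]
stall [0.5015 0.2094 0.2365]
[[-1.2871 -1.5136]
 [-0.7453  0.3476]
 [-0.7206 -1.2039]
 [-0.2671 -0.3673]
 [ 0.5159 -0.5139]
 [-0.1921 -1.1144]
 [ 0.0078  0.3823]
 [-1.0795 -1.3166]
 [-1.3724 -0.6921]
 [-0.4258 -5.995 ]
 [ 0.4499 -0.5109]]
pivot [0.6203 0.1732 0.045 ] end [0.6642 0.1188 0.05  ] 0.06995685879599756 ang 2.0126808745039773
crate [ 0.5453 -0.0469  0.1114]
crate [ 0.5487 -0.0472  0.151 ]
crate [ 0.5472 -0.0457  0.1295]
[[-1.4962 -0.8991]
 [ 0.4591 -2.1536]
 [ 0.1103  0.131 ]
 [ 0.3632  0.4929]
 [ 0.9272  2.4709]
 [-1.6695 -3.3383]
 [-0.2227 -0.9584]
 [-0.318  -0.2422]
 [-1.023  -0.2152]
 [ 0.161   3.3429]
 [ 2.4723 -1.78  ]]
crate in stall -0.015339459578507027 -0.2587306769229743 -0.10696691818557885
```

```bash
python3 - <<'E'
from h import *
from station import env
import numpy as np
np.set_printoptions(precision=4,suppress=True)
T=env.calibration("top")
print("plane corners",unproj(T,[[300,87],[317,86],[318,129],[301,130]],.03)[:,:2].tolist())
print("clamp",unproj(T,[[207,97],[265,97],[207,122],[243,124]],.02)[:,:2].tolist())
print("sdr",unproj(T,[[370,152],[376,214]],.0)[:,:2].tolist())
o=env.get_obs();M=R.from_rotvec(o["tool_rot"]).as_matrix();c=env.calibration("wrist")
print(M, "cam in tool",M.T@(c["xyz"]-o["tcp_pos"]))
st=[.5015,.2094,.2365]
def ori(yaw,t,sgn):
    z=R.from_euler('z',yaw).apply([0,np.sin(t),-np.cos(t)]);y=sgn*np.array([np.cos(yaw),np.sin(yaw),0]);return R.from_matrix(np.c_[np.cross(y,z),y,z])
for yaw,xy in((.13,(.55,-.17)),(.13,(.553,-.094)),(.2365,(.51,.16))):
  for t in(.5,.65,.8):
    for s in(1,-1):
      r=ori(yaw,t,s);z=r.as_matrix()[:,2]
      print(yaw,t,s,env.solve_ik(np.array([*xy,.025])-.022*z,r.as_rotvec()))
for s in(1,-1):
  print(env.solve_ik([.45,.05,.42],ori(0,0,s).as_rotvec()))
E
```

```text
plane corners [[0.8348535377592949, -0.15233431528103814], [0.8391084376074769, -0.20956116707784728], [0.6928363347379881, -0.213402244358266], [0.6886694692733936, -0.15653997193968944]]
clamp [[0.7989627964867824, 0.1606685450718009], [0.8017742580170593, -0.03521849823217966], [0.7135271702952006, 0.15899367013308655], [0.7084051803816169, 0.03780576884762699]]
sdr [[0.6222822510340577, -0.39527878834283553], [0.4117934606441562, -0.4146136207007438]]
[[-0.9455  0.3257 -0.0007]
 [ 0.3257  0.9455 -0.0012]
 [ 0.0003 -0.0013 -1.    ]] cam in tool [ 0.0734 -0.0002 -0.124 ]
0.13 0.5 1 [-0.6911  0.6543  1.5209  0.3407  1.3592 -0.96  ]
0.13 0.5 -1 [-0.6911  0.6543  1.5209  0.3407  1.3592  2.1815]
0.13 0.65 1 [-0.731   0.7351  1.4475  0.4068  1.4893 -1.006 ]
0.13 0.65 -1 [-0.731   0.7351  1.4475  0.4068  1.4893  2.1356]
0.13 0.8 1 [-0.764   0.8221  1.3718  0.4665  1.6184 -1.0366]
0.13 0.8 -1 [-0.764   0.8221  1.3718  0.4665  1.6184  2.105 ]
0.13 0.5 1 [-0.5908  0.6033  1.6077  0.3834  1.2969 -0.8946]
0.13 0.5 -1 [-0.5908  0.6033  1.6077  0.3834  1.2969  2.247 ]
0.13 0.65 1 [-0.6373  0.6796  1.5465  0.4564  1.4182 -0.9552]
0.13 0.65 -1 [-0.6373  0.6796  1.5465  0.4564  1.4182  2.1864]
0.13 0.8 1 [-0.6757  0.7633  1.4818  0.5202  1.54   -0.9989]
0.13 0.8 -1 [-0.6757  0.7633  1.4818  0.5202  1.54    2.1427]
0.2365 0.5 1 [-0.1906  0.4797  1.812   0.5045  1.1263 -0.7115]
0.2365 0.5 -1 [-0.1906  0.4797  1.812   0.5045  1.1263  2.4301]
0.2365 0.65 1 [-0.256   0.5437  1.784   0.6026  1.2253 -0.8219]
0.2365 0.65 -1 [-0.256   0.5437  1.784   0.6026  1.2253  2.3197]
0.2365 0.8 1 [-0.3113  0.6203  1.7481  0.6821  1.3308 -0.91  ]
0.2365 0.8 -1 [-0.3113  0.6203  1.7481  0.6821  1.3308  2.2316]
[-0.1525 -0.1912  1.6628 -0.      1.67   -0.1525]
[-0.1525 -0.1912  1.6628 -0.      1.67    2.989 ]
```

```bash
cat >> h.py <<'E'
def ori(yaw,t,sgn=1):
    z=R.from_euler('z',yaw).apply([0,np.sin(t),-np.cos(t)]);y=sgn*np.array([np.cos(yaw),np.sin(yaw),0]);return R.from_matrix(np.c_[np.cross(y,z),y,z])
def tcp(tip,r): return np.asarray(tip,float)-.022*r.as_matrix()[:,2]
E
python3 - <<'E'
from h import *
from station import env
import pickle
env.movel([.187,.544,.42],rate=.3)
env.move_to([.45,.03,.43],ori(0.,0).as_rotvec())
c=env.calibration("wrist");im=env.camera("wrist")
pickle.dump(c,open("w1.pkl","wb"));cv2.imwrite("pics/w1.png",im)
cv2.imwrite("pics/w1b.png",cv2.resize(im,(800,600),interpolation=cv2.INTER_CUBIC))
print(env.get_obs()["time"],env.get_obs()["tcp_pos"])
E
```

```text
2.9583 [0.45002048 0.03070521 0.42997204]
```

View pics/w1b.png

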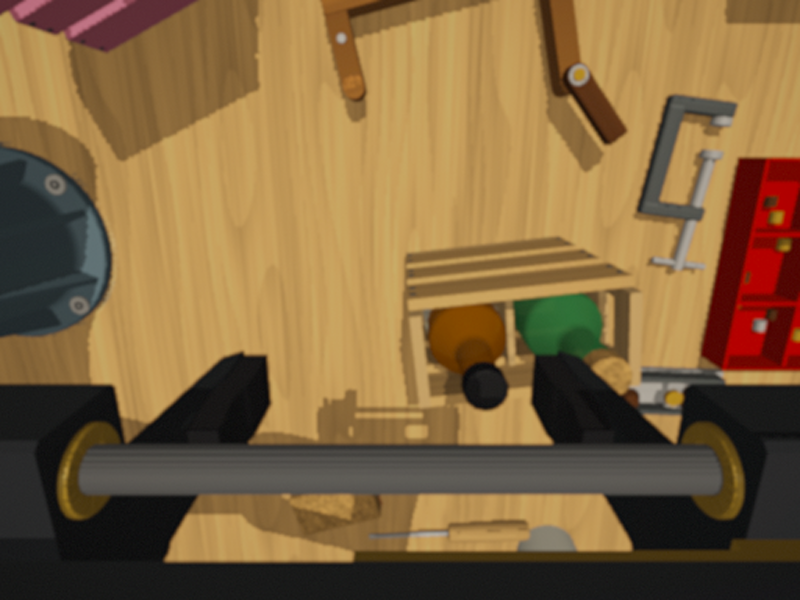

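```bash
python3 - <<'E'
import cv2
a=cv2.imread("pics/w1.png")
cv2.imwrite("pics/w1c.png",cv2.resize(a[140:270,250:420],None,fx=4.5,fy=4.5,interpolation=cv2.INTER_CUBIC))
cv2.imwrite("pics/w1d.png",cv2.resize(a[0:100,200:410],None,fx=3.8,fy=3.8,interpolation=cv2.INTER_CUBIC))
E
```

```text
(no output)
```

View pics/w1c.png

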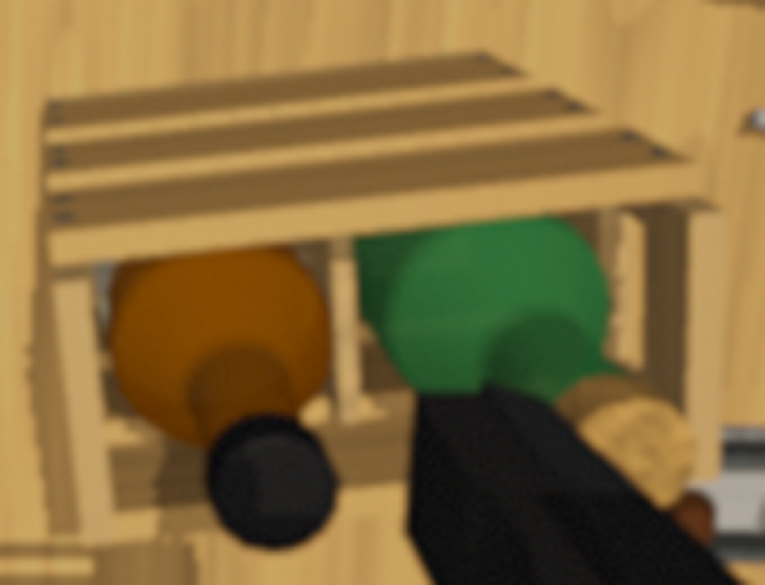

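View pics/w1d.png

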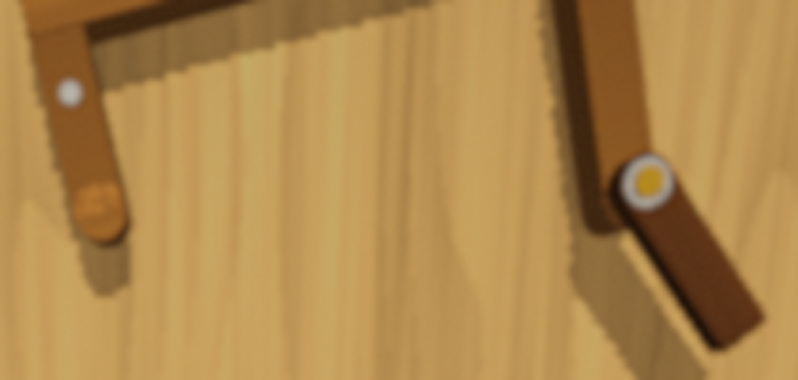

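```bash
cat > f2.py <<'E'
from f import *
import pickle
print("-----")
W=pickle.load(open("w1.pkl","rb"))
Ls=A([[107,-63,56],[-96,48,35],[-107,-31,35]])/1e3
us=A([[648,180],[87,24],[100,239]])/3.8+[200,0]
Lc=A([[-88,48,10],[88,48,10],[-88,48,194],[88,48,194]])/1e3
uc=A([[48,103],[487,53],[50,232],[690,162]])/4.5+[250,140]
L=A([[118,70,35],[-118,70,35],[96,48,35],[-96,48,35],[107,-63,56],[-107,-31,35]])/1e3
uv=A([[78,185],[165,592],[122,213],[193,548],[303,140],[338,540]])/6+[150,125]
L2=A([[118,70,35],[-118,70,35],[107,-63,56],[96,48,35]])/1e3
uv2=A([[700,410],[603,98],[502,427],[655,388]])/4+[205,130]
for o in ([(W,Ls,us)],[(W,Ls,us),(T,L,uv),(S,L2,uv2)]):
    p,r=fit(o,[.5,.2,.2]);print("stall",p)
print(r);st=p
e=unproj(W,A([[742,335]])/3.8+[200,0],.054)[0]; pv=w(p,A([[.107,-.063,.045]]))[0]
print("pivot",pv,"end",e,np.hypot(*(e-pv)[:2]),"ang",np.arctan2(-(e-pv)[1],-(e-pv)[0])-p[2])
p,r=fit([(W,Lc,uc)],[.5,0,.1]);print("crate",p);print(r)
d=p-st;c,s=np.cos(st[2]),np.sin(st[2]);print("crate in stall",c*d[0]+s*d[1],-s*d[0]+c*d[1],d[2])
E
python3 f2.py | sed '1,/-----/d'
```

```text
stall [0.5015 0.211  0.2394]
stall [0.5013 0.2103 0.2372]
[[-0.1984  0.9791]
 [-1.7025  0.1148]
 [ 1.3396  0.2663]
 [-1.5762 -1.4375]
 [-0.9855  0.4138]
 [-1.006  -1.1335]
 [-0.5128 -0.305 ]
 [ 0.1481 -0.563 ]
 [-0.4387 -1.0698]
 [ 0.3762  0.2976]
 [-0.7974 -1.3789]
 [-0.8854 -1.0052]
 [ 0.8126 -0.5877]]
pivot [0.6201 0.1742 0.045 ] end [0.6658 0.1178 0.054 ] 0.07253544738883651 ang 2.013635572146937
crate [ 0.5492 -0.0459  0.1164]
[[-1.1328 -0.9666]
 [-0.9098 -0.7923]
 [ 0.0575  0.6415]
 [ 2.0976  0.5233]]
crate in stall -0.013698729241681952 -0.26029085243692157 -0.12079543907806439
```

```bash
cat >> h.py <<'E'
ST=np.array([.5013,.2105,.2375]);TILT=.75;SH=-.012;LEAD=.0066
def pushpose(cr,gap=0,z=.026):
    """cr: crate pose in stall frame -> tcp pose behind its front"""
    p=w(ST,[[cr[0],cr[1],0]])[0];yaw=ST[2]+cr[2]
    t=w([p[0],p[1],yaw],[[SH,-.048-LEAD-gap,z]])[0];r=ori(yaw,TILT)
    return tcp(t,r),r.as_rotvec()
E
python3 - <<'E'
from h import *
from station import env
np.set_printoptions(precision=3,suppress=True)
env.command_gripper(1.0)
p,r=pushpose([-.0137,-.260,-.121],.07)
env.move_to(p+[0,-.03,.33],r)
env.move_to(p+[0,0,.12],r)
env.movel(p,rate=.2)
o=env.get_obs();print(o["time"],o["tcp_pos"],o["wrist_force"],o["grip_width"])
c=env.camera("scene");cv2.imwrite("pics/s2.png",cv2.resize(c[100:300,120:390],None,fx=2.9,fy=2.9,interpolation=cv2.INTER_CUBIC))
cv2.imwrite("pics/w2.png",env.camera("wrist"))
E
```

```text
5.8333 [ 0.554 -0.186  0.043] [0.354 0.068 0.54 ] 1.0046018955833567
```

View pics/s2.png

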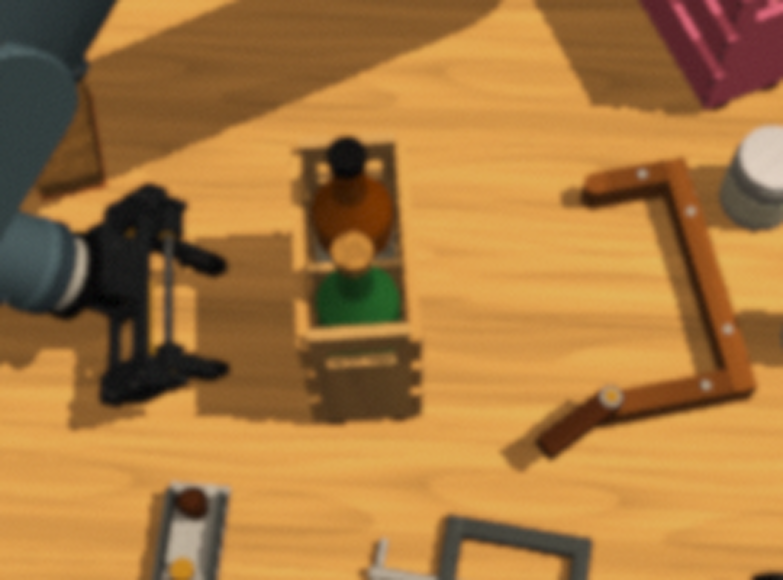

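View pics/w2.png

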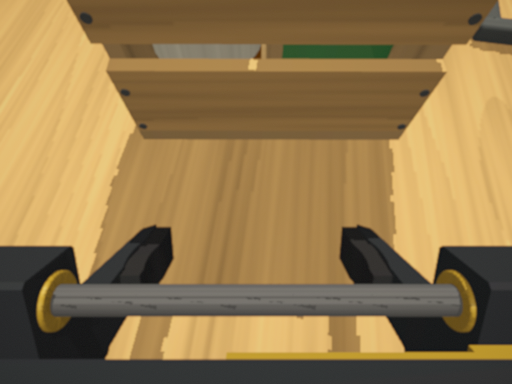

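The fingers sit low and parallel to the crate's bottom board, whose lower corners are at (146,138) and (393,138). Now I'll push to just before the mouth.

```bash
python3 - <<'E'
from h import *
from station import env
np.set_printoptions(precision=3,suppress=True)
def rep(s):
    o=env.get_obs();print(s,o["time"],o["tcp_pos"],o["wrist_force"])
A0=np.array([-.0137,-.260,-.121])
for g in(.02,.005,-.002):
    p,r=pushpose(A0,g);env.movel(p,rate=.08,rot=r);rep(g)
A1=np.array([0,-.13,0])
N=4
for i in range(1,N+1):
    p,r=pushpose(A0+(A1-A0)*i/N);env.movel(p,rate=.07,rot=r);rep(i)
cv2.imwrite("pics/t3.png",cv2.resize(env.camera("top")[110:260,130:330],None,fx=4,fy=4,interpolation=cv2.INTER_CUBIC))
im=env.camera("scene");cv2.imwrite("pics/s3.png",cv2.resize(im[100:300,180:450],None,fx=2.9,fy=2.9,interpolation=cv2.INTER_CUBIC))
import pickle
pickle.dump(env.calibration("wrist"),open("w3.pkl","wb"));cv2.imwrite("pics/w3.png",env.camera("wrist"))
E
```

```text
0.02 6.7083 [ 0.548 -0.136  0.042] [-0.116  0.246  0.184]
0.005 7.0417 [ 0.546 -0.12   0.042] [-0.34  -0.764  0.254]
-0.002 7.2917 [ 0.546 -0.115  0.042] [ 0.92  -3.666  0.151]
1 7.875 [ 0.544 -0.085  0.042] [ 1.67  -5.915 -0.596]
2 8.4917 [ 0.542 -0.052  0.042] [ 2.699 -5.23  -0.837]
3 9.1083 [ 0.54  -0.02   0.042] [ 1.546 -4.311 -0.191]
4 9.725 [0.538 0.013 0.042] [ 2.395 -5.565 -0.684]
```

View pics/t3.png

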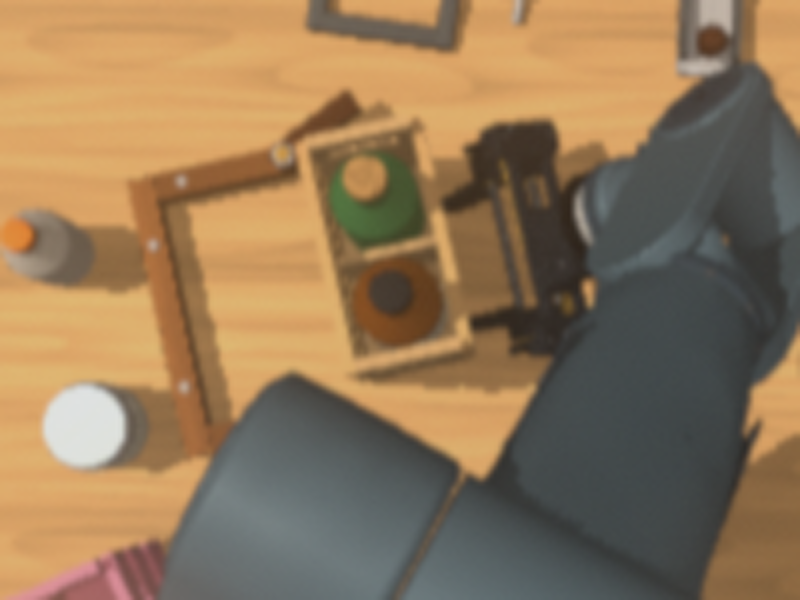

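View pics/s3.png

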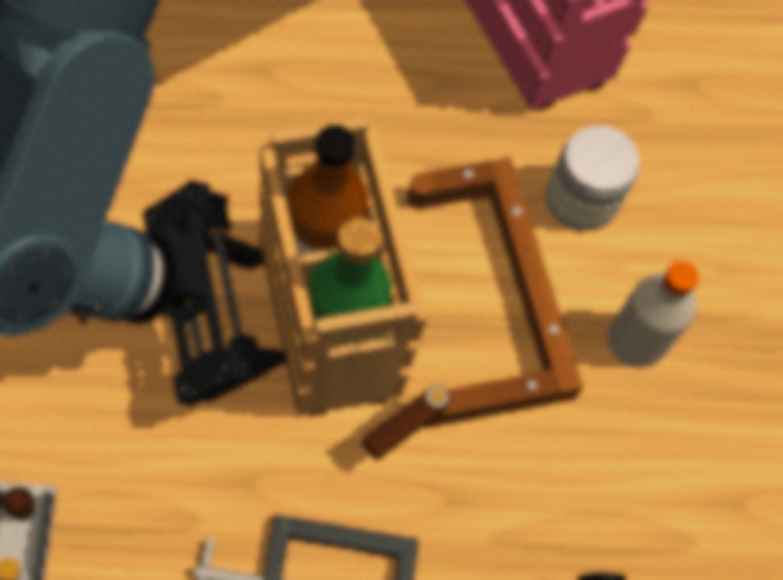

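View pics/w3.png

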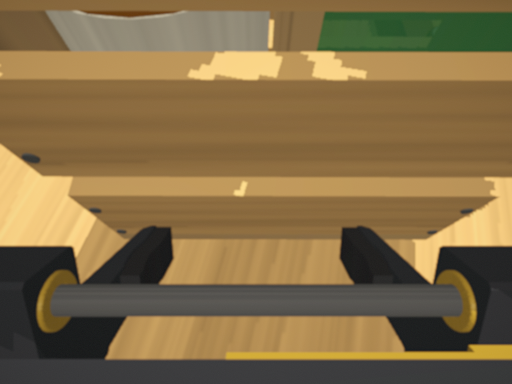

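```bash
cat > g.py <<'E'
from h import *
from station import env
import pickle
np.set_printoptions(precision=4,suppress=True)
def fr(p):
    d=p-ST;c,s=np.cos(ST[2]),np.sin(ST[2]);return np.array([c*d[0]+s*d[1],-s*d[0]+c*d[1],d[2]])
E
python3 - <<'E'
from g import *
A=np.array
T=env.calibration("top");S=env.calibration("scene");W=pickle.load(open("w3.pkl","rb"))
oT=(T,A([[88,48,194],[-88,48,194],[-88,-48,194]])/1e3,A([[298,150],[352,373],[470,347]])/4+[130,110])
oS=(S,A([[88,48,194],[88,-48,10],[-88,-48,194],[-88,40,210]])/1e3,A([[423,322],[303,412],[262,150],[368,127]])/2.9+[180,100])
oW=(W,A([[-88,-48,10],[88,-48,10],[-88,-48,70],[88,-48,70]])/1e3,A([[127,238],[413,238],[76,196],[494,197]]))
for o in([oT],[oS],[oW],[oT,oS,oW]):
    p,r=fit(o,[.53,.08,.23]);print(p,fr(p))
print(r)
E
```

```text
[0.5292 0.0796 0.2414] [-0.0037 -0.1338  0.0039]
[0.5371 0.086  0.2341] [ 0.0055 -0.1294 -0.0034]
[0.5312 0.0832 0.2384] [-0.0009 -0.1308  0.0009]
[0.5324 0.0834 0.2371] [ 0.0003 -0.1308 -0.0004]
[[-1.5099 -2.484 ]
 [-2.0699 -0.14  ]
 [ 0.3948 -0.9212]
 [ 0.934  -1.6755]
 [-2.4154  1.1161]
 [-1.2686 -2.2883]
 [-1.2064 -4.1253]
 [-1.6926  0.2462]
 [14.4975  0.6644]
 [-6.9637 -1.4391]
 [ 7.7348 -1.7713]]
```

```bash
python3 - <<'E'
from g import *
def rep(s):
    o=env.get_obs();f=o["wrist_force"];c,s_=np.cos(ST[2]),np.sin(ST[2]);print(s,round(o["time"],2),o["tcp_pos"],"Fx,Fy stall",c*f[0]+s_*f[1],-s_*f[0]+c*f[1]);return -(-s_*f[0]+c*f[1])
for y in list(np.arange(-.11,-.009,.02))+list(np.arange(-.006,.009,.002)):
    p,r=pushpose([0,y,0]);env.movel(p,rate=.06,rot=r)
    if rep(y)>30: break
pickle.dump(env.calibration("wrist"),open("w4.pkl","wb"));cv2.imwrite("pics/w4.png",env.camera("wrist"))
cv2.imwrite("pics/t4.png",cv2.resize(env.camera("top")[110:260,130:330],None,fx=4,fy=4,interpolation=cv2.INTER_CUBIC))
im=env.camera("scene");cv2.imwrite("pics/s4.png",cv2.resize(im[100:300,180:450],None,fx=2.9,fy=2.9,interpolation=cv2.INTER_CUBIC))
E
```

```text
-0.11 10.36 [0.5331 0.0321 0.0423] Fx,Fy stall 2.3656470707671655 -5.706253367293885
-0.09 10.84 [0.5285 0.0516 0.0423] Fx,Fy stall 2.323231479209276 -5.749099841271203
-0.06999999999999999 11.32 [0.5238 0.0711 0.0423] Fx,Fy stall 3.011026083998237 -5.512749511808132
-0.04999999999999999 11.81 [0.5192 0.0905 0.0423] Fx,Fy stall 2.2357326341269808 -5.624154607460396
-0.029999999999999985 12.29 [0.5145 0.11   0.0423] Fx,Fy stall 1.658619069865198 -5.928384875001146
-0.009999999999999981 12.78 [0.5098 0.1295 0.0423] Fx,Fy stall 2.6709241843776566 -5.870373917309532
-0.006 13.03 [0.5091 0.1329 0.0422] Fx,Fy stall 1.3578012912966813 -6.971134588470768
-0.004 13.28 [0.5089 0.1344 0.0422] Fx,Fy stall 1.163792604472496 -10.126106433433364
-0.002 13.53 [0.5085 0.1362 0.0423] Fx,Fy stall 0.634325675738244 -9.3423559866096
0.0 13.78 [0.508  0.1381 0.0422] Fx,Fy stall 1.2743329664436507 -10.27744480638527
0.002 14.03 [0.5076 0.1401 0.0422] Fx,Fy stall 1.7776601917841441 -10.512379174823195
0.004 14.28 [0.5075 0.1417 0.0423] Fx,Fy stall -0.3495502104980228 -12.01069487270627
0.006 14.53 [0.5076 0.1422 0.0423] Fx,Fy stall -1.1302127256107686 -19.1030311796889
0.008 14.78 [0.5077 0.1424 0.0423] Fx,Fy stall -4.7174542434502325 -28.010292365148313
```

View pics/t4.png

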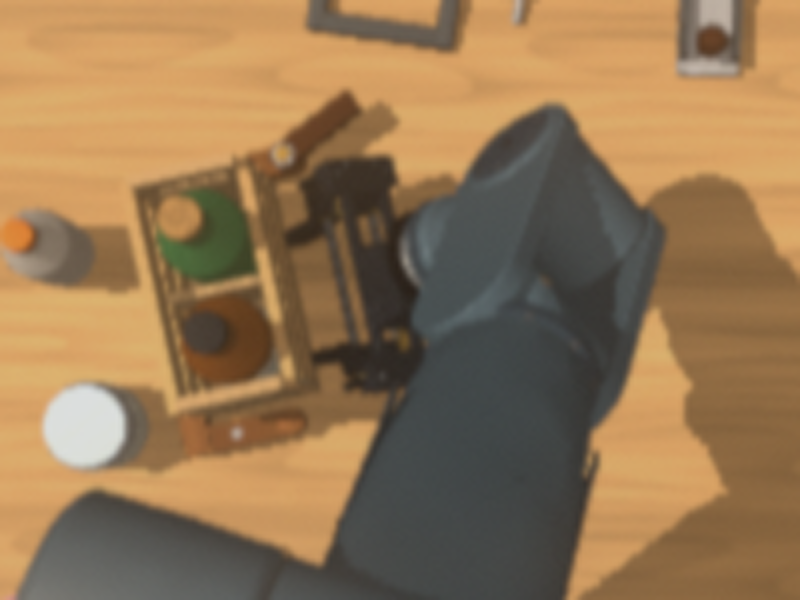

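View pics/s4.png

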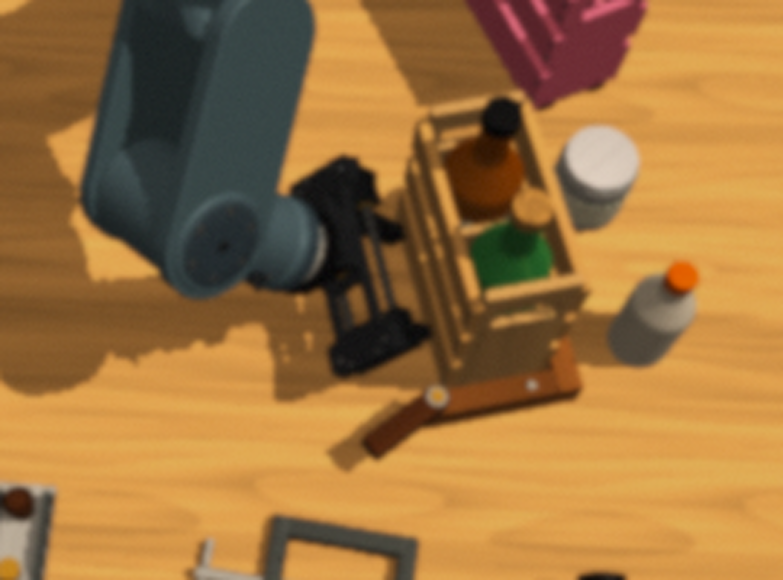

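```bash
python3 - <<'E'
from g import *
A=np.array
T=env.calibration("top");S=env.calibration("scene")
oT=(T,A([[88,48,194],[-88,48,194],[-88,-48,194]])/1e3,A([[135,188],[172,408],[314,388]])/4+[130,110])
oS=(S,A([[88,48,194],[-88,-48,194],[88,-48,194]])/1e3,A([[588,293],[418,125],[455,325]])/2.9+[180,100])
for o in([oT],[oS],[oT,oS]):
    p,r=fit(o,[.53,.18,.23]);print(p,fr(p))
for n in ("t4","s4"):
    im=cv2.imread(f"pics/{n}.png")
    box=A([[sx*88,sy*48,z] for sx in(1,-1) for sy in(1,-1) for z in(10,194)])/1e3
    c,k,off=(T,4,A([130,110])) if n=="t4" else (S,2.9,A([180,100]))
    for u in (proj(c,w(ST,box))-off)*k: cv2.circle(im,tuple(int(v) for v in u),3,(255,0,255),-1)
    cv2.imwrite(f"pics/{n}o.png",im[:450])
E
```

```text
[0.4995 0.2004 0.2151] [-0.0041 -0.0094 -0.0224]
[0.5121 0.2104 0.2014] [ 0.0105 -0.0026 -0.0361]
[0.5054 0.2048 0.2094] [ 0.0027 -0.0065 -0.0281]
```

View pics/t4o.png

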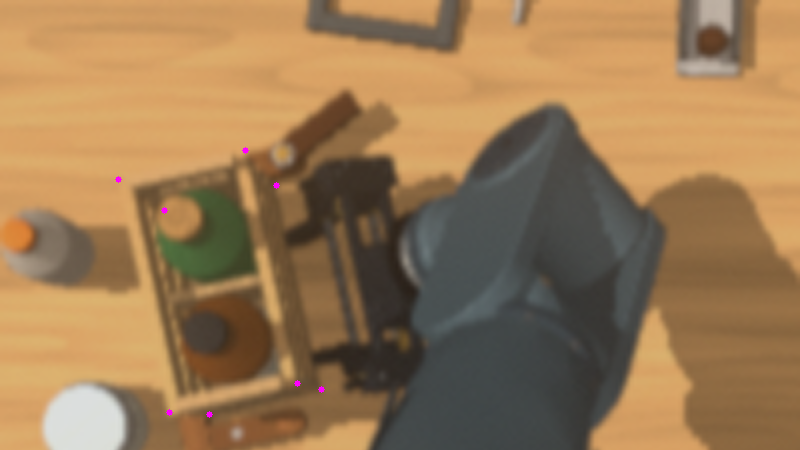

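View pics/w4.png

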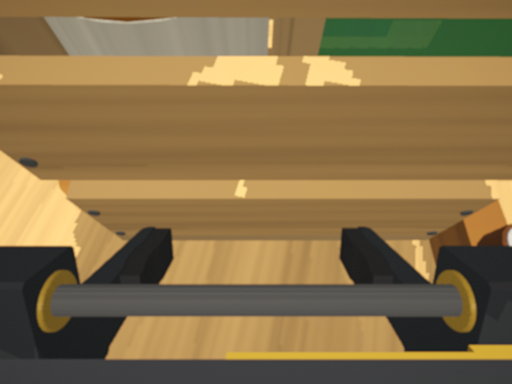

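```bash
python3 - <<'E'
from g import *
p,r=pushpose([0,.004,0],.06);env.movel(p,rate=.2,rot=r)
env.movel(p+[0,-.03,.36],rate=.4)
v=ori(ST[2],0.)
env.move_to([.50,.12,.46],v.as_rotvec())
pickle.dump(env.calibration("wrist"),open("w5.pkl","wb"));im=env.camera("wrist");cv2.imwrite("pics/w5.png",im)
cv2.imwrite("pics/w5b.png",cv2.resize(im[:300],None,fx=1.56,fy=1.56,interpolation=cv2.INTER_CUBIC))
cv2.imwrite("pics/t5.png",env.camera("top"))
print(env.get_obs()["time"])
E
```

```text
17.175
```

View pics/w5b.png

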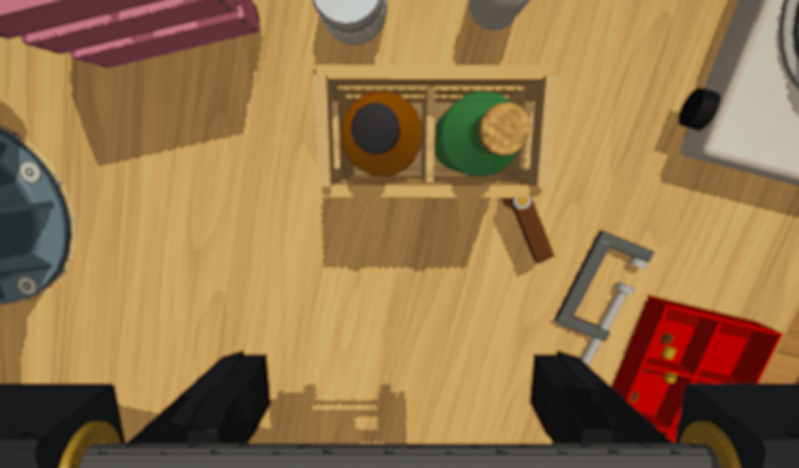

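```bash
python3 - <<'E'
from g import *
v=ori(ST[2],0.)
q=w(ST,[[0,.10,.46]])[0]
env.move_to(q,v.as_rotvec())
pickle.dump(env.calibration("wrist"),open("w6.pkl","wb"));im=env.camera("wrist");cv2.imwrite("pics/w6.png",im)
cv2.imwrite("pics/w6b.png",cv2.resize(im[:,:],None,fx=1.56,fy=1.56,interpolation=cv2.INTER_CUBIC))
print(env.get_obs()["time"])
E
```

```text
18.0083
```

View pics/w6b.png

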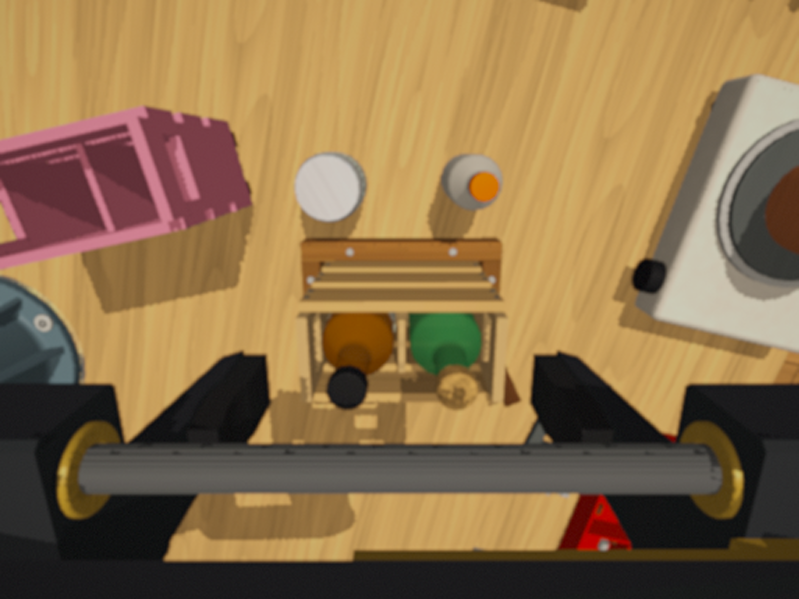

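```bash
python3 - <<'E'
import cv2
a=cv2.imread("pics/w6.png")
cv2.imwrite("pics/w6c.png",cv2.resize(a[145:265,185:330],None,fx=5.4,fy=5,interpolation=cv2.INTER_CUBIC))
E
```

```text
(no output)
```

View pics/w6c.png

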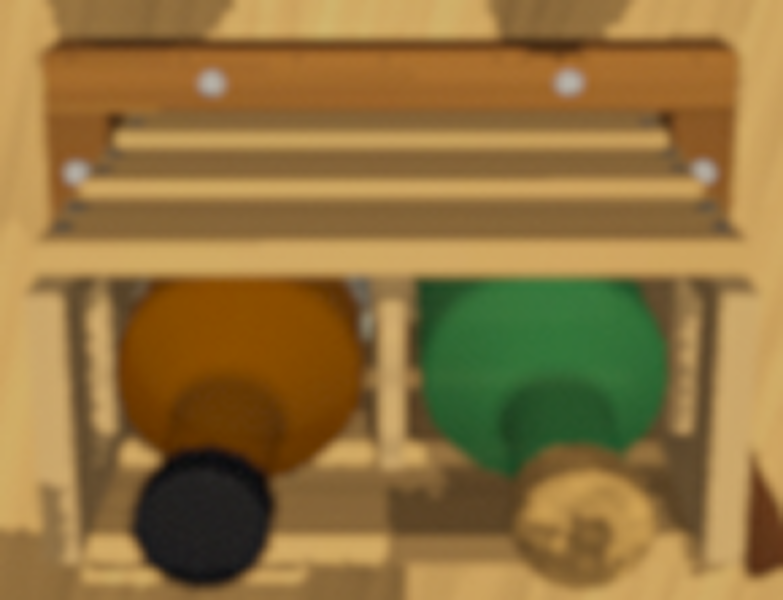

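```bash
python3 - <<'E'
from g import *
A=np.array
W=pickle.load(open("w6.pkl","rb"))
f=lambda a:A(a)/[5.4,5.0]+[185,145]
b=unproj(W,f([[112,111],[670,111]]),.035)
o=unproj(W,f([[48,50],[732,50]]),.035)
c=unproj(W,f([[48,239],[742,239]]),.194)
z=unproj(W,f([[115,128],[670,128]]),.070)
for n,q in(("inner",b),("outer",o),("crate194",c),("crate70",z)):
    print(n,[fr(np.array([*x[:2],0]))[:2] for x in q], np.linalg.norm(q[1]-q[0]))
T=env.calibration("top")
W=pickle.load(open("w5.pkl","rb"))
e=unproj(W,A([[541,257]])/1.56,.054)[0];pv=unproj(W,A([[522,201]])/1.56,.056)[0]
print("pivot",pv,fr(np.array([*pv[:2],0])),w(ST,[[.107,-.063,.045]]),"end",e,np.hypot(*(e-pv)[:2]),np.arctan2(-(e-pv)[1],-(e-pv)[0])-ST[2])
E
```

```text
inner [array([-0.0929,  0.0482]), array([0.0962, 0.0483])] 0.1890847356294377
outer [array([-0.1133,  0.0708]), array([0.1159, 0.0709])] 0.229122290358925
crate194 [array([-0.0832,  0.0491]), array([0.0879, 0.0493])] 0.17107764529252684
crate70 [array([-0.0862,  0.0501]), array([0.0904, 0.0502])] 0.17662297154573106
pivot [0.6206 0.1741 0.056 ] [ 0.1073 -0.0634 -0.2375] [[0.6201 0.1744 0.045 ]] end [0.661  0.1199 0.054 ] 0.06759762766395318 1.9743761577341326
```

```bash
cat > btn.py <<'E'
from g import *
PV=np.array([.107,-.063]);Z=.044
def bp(a,extra=0,r=.050,z=Z):
    d=np.array([-np.cos(a),-np.sin(a)]);n=np.array([np.sin(a),-np.cos(a)])
    ext=.011+.0175*abs(n[0])+.0066*abs(n[1])
    q=PV+r*d+(ext+extra)*n
    R_=ori(ST[2],TILT);return tcp(w(ST,[[*q,z]])[0],R_),R_.as_rotvec()
E
python3 - <<'E'
from btn import *
env.command_gripper(0.0)
for a in np.arange(2,-.05,-.5): print(a,bp(a)[0],env.solve_ik(*bp(a)) is not None)
p,r=bp(2.0,.022)
env.move_to(p+[-.03,-.04,.36],r);env.move_to(p+[0,0,.08],r)
env.movel(p,rate=.15)
o=env.get_obs();print(o["time"],o["tcp_pos"],o["wrist_force"],o["grip_width"])
im=env.camera("scene");cv2.imwrite("pics/s7.png",cv2.resize(im[130:330,230:430],None,fx=3,fy=3,interpolation=cv2.INTER_CUBIC))
cv2.imwrite("pics/w7.png",env.camera("wrist"))
E
```

```text
2.0 [0.6779 0.1389 0.0601] True
1.5 [0.6605 0.1154 0.0601] True
1.0 [0.635  0.103  0.0601] True
0.5 [0.6036 0.1076 0.0601] True
0.0 [0.5792 0.131  0.0601] True
22.15 [0.6957 0.1524 0.0609] [-0.3961 -0.2697  0.0355] 0.006688814249067501
```

View pics/s7.png

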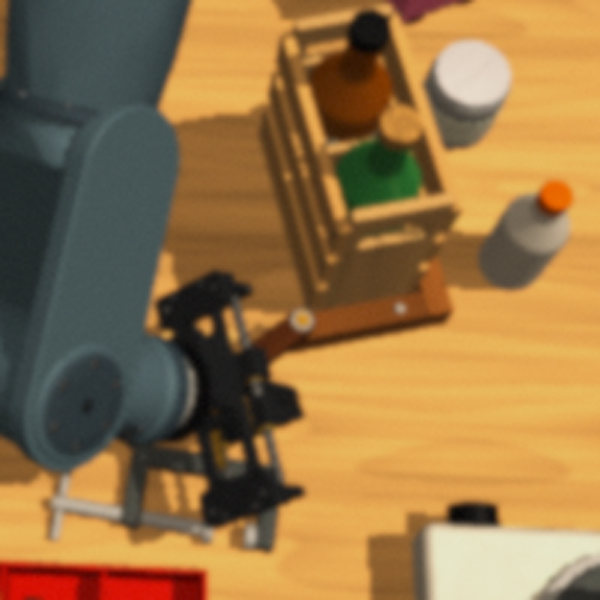

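View pics/w7.png

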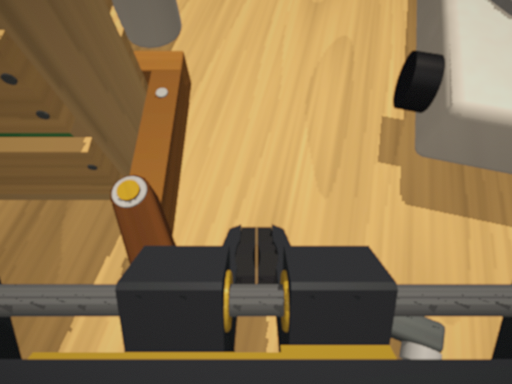

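```bash
python3 - <<'E'
from btn import *
m=0
for i,a in enumerate(np.arange(2.0,.05,-.15)):
    p,r=bp(a,z=.041);env.movel(p,rate=.1,rot=r);f=env.get_obs()["wrist_force"];m=max(m,np.linalg.norm(f))
p,r=bp(.05,z=.041);env.movel(p,rate=.05,rot=r)
o=env.get_obs();print(o["time"],m,o["wrist_force"])
pickle.dump(env.calibration("wrist"),open("w8.pkl","wb"));cv2.imwrite("pics/w8.png",env.camera("wrist"))
im=env.camera("scene");cv2.imwrite("pics/s8.png",cv2.resize(im[130:330,230:430],None,fx=3,fy=3,interpolation=cv2.INTER_CUBIC))
E
```

```text
25.9833 1.4564712827044304 [ 0.4776 -0.479  -0.062 ]
```

View pics/s8.png

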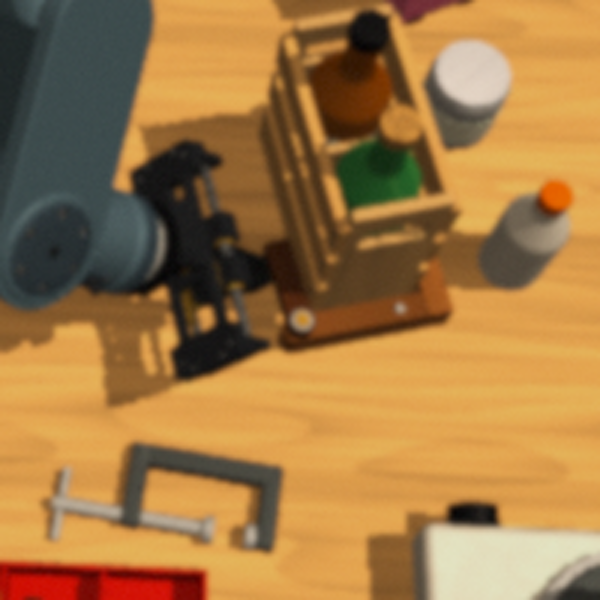

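View pics/w8.png

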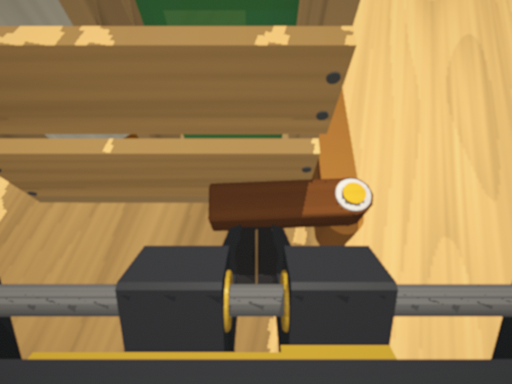

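```bash
python3 - <<'E'
from g import *
W=pickle.load(open("w8.pkl","rb"))
q=[fr(np.array([*x[:2],0]))[:2] for x in np.r_[unproj(W,[[353,193]],.056),unproj(W,[[211,198]],.054)]]
d=q[1]-q[0];print(q,np.hypot(*d),np.arctan2(-d[1],-d[0]))
E
```

```text
[array([ 0.1069, -0.0619]), array([ 0.034, -0.064])] 0.07293366492813876 0.02813750726928045
```

```bash
python3 - <<'E'
from btn import *
p,r=bp(.05,.06,z=.041);env.movel(p,rate=.1,rot=r);env.movel(p+[0,-.04,.33],rate=.3)
env.move_to([.50,.10,.46],ori(ST[2],0.).as_rotvec())
pickle.dump(env.calibration("wrist"),open("w9.pkl","wb"));im=env.camera("wrist");cv2.imwrite("pics/w9.png",im)
cv2.imwrite("pics/w9b.png",cv2.resize(im[:300],None,fx=1.56,fy=1.56,interpolation=cv2.INTER_CUBIC))
cv2.imwrite("pics/t9.png",env.camera("top"));o=env.get_obs();print(o["time"],o["wrist_force"])
E
```

```text
28.8333 [-0.5788  0.2701 -0.1561]
```

View pics/w9b.png

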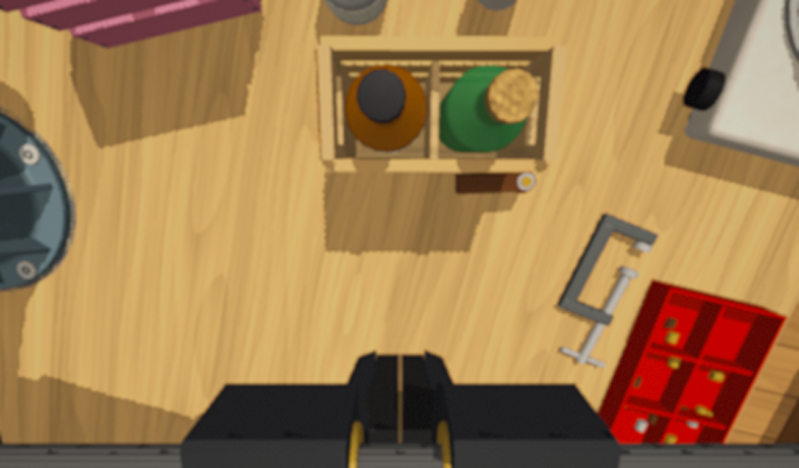

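View pics/t9.png

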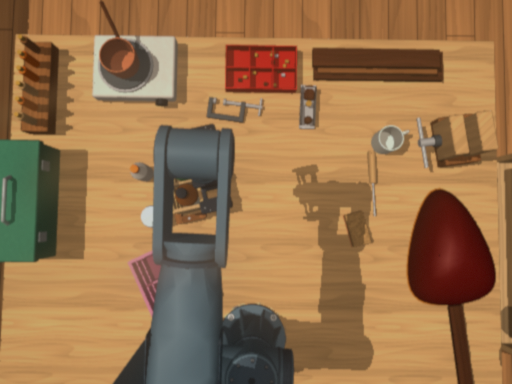

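The button, from (458,183) to its pivot at (526,182), lies parallel to the crate's front. The crate is square with both bottles upright, everything else is where it was, and the arm is clear. I'm handing in.

```bash
python3 -c "
from station import env
env.close_job()"
```

```text
the job is handed in; nothing more can be done
```

The crate is home in the stall with the turn button closed across its front, and I handed the job in at about 29 s of the 70 s allowed. No verdict was reported.

**Push:** I pushed with the open fingertips about 30 mm above the bench on the bottom board, turning the crate into line on the way. Resistance was about 6 N while sliding. It rose to 28 N against the back batten, where the crate stopped moving.

**Button:** I swept it closed with the shut fingertips, with at most about 1.5 N at the wrist.

**Last checks:**
- **Crate:** a wrist-camera view from behind, taken before the button was closed, put its back flush with the batten. It measured y = 49–50 mm against the batten's 48 mm, about 2 mm off centre and parallel.
- **Button:** it measured about 0.03 rad from closed just before I withdrew. It still lay parallel to the crate's front in the final picture.
- **Bottles and bench:** both bottles stand upright in the crate. Everything else looked unmoved, and the arm was clear.

**Disagreement:** a rough fit from blurred corners in the top and scene pictures, before the gripper withdrew, put the crate 3 to 9 mm short and 0.02 to 0.04 rad askew. I trusted the closer wrist view, which shows batten and crate together.

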